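Refit the burner cap and the valve knob of a gas hob and hold the igniter pressed

ROBOT

A 6-joint arm with a two-finger parallel gripper is mounted at the origin on a cart in front of the work surface, level with it; the furniture and walls round the work are solid. World frame = base frame: x ahead of the robot, y to its left, z up, the work surface at z = 0. Lengths are in mm, angles in rad, forces in N, time in s.
With the tool pointing down it reaches from about 300 to 750 mm from the base axis. Payload 8.5 kg.
Tool frame: the origin (TCP) lies on the centre line of the jaws, within the pads' length; the fingertips stand 14 mm ahead of it and the grasp point (between the pads) lies 5 mm behind it (arm.tip_reach is the distance from the TCP to the fingertips, in mm); z points along the fingers, y is the line along which they close (so a half turn about z gives the same grasp; the last joint's range is limited). The gripper opens to 88 mm and grips with 3 to 60 N. Pads are 18 mm wide; open, the fingers measure 123 mm over their backs; the gripper's body (75 mm by 187 mm) begins 45 mm behind the grasp point.
Start: joints at [-1.535, 0.381, 1.297, -0, 1.464, -0.215], TCP at [136.494, -532.776, 252.748] pointing down, gripper open.
Joint ranges: [-3.11, 3.11], [-0.89, 2.33], [0.22, 2.48], [-1.42, 4.56], [0.17, 2.85], [-2.88, 2.88]. Speed limits (rad/s): [2.39, 2.39, 3.14, 3.14, 3.14, 3.14].

INTERFACE

Orientations are given as a rotation vector (axis times angle).
In Python, from cell import arm, eyes gives the robot as it stands.
- The arm moves only by the tool move_arm, never from a script. Its argument "series" is a list that holds one entry, the list of rows, each a list of 7 numbers: the shift along the tool's x, y, z in m, then the turn, a rotation vector about the tool's x, y, z in degrees, then the closure, from 0 (fully open) to 1 (shut). A call has 1 to 20 rows; each row shifts and turns the commanded pose from where the row before left it, along the tool's axes as they then stand; what a row does not reach is not made up. A row lasts 1/10 s, in which the tool goes at most 50 mm and 8.59 degrees, less where a joint would pass 70% of its speed; a pose out of reach is approached as far as the arm can. A call with a gripper value outside its range is refused whole. The fingers move at their own pace and stop on an object; "newtons" is the grip in N (left out, the last holds). Time passes only in rows, so rows that do not move let the fingers close. It gives the time, the measured TCP pose, the force, the opening and the grip force at its end, in the units of the state.
- arm.state(): the state, without advancing time (a new reading comes with each control period).
- eyes.read_camera(name): name is "side" or "top"; returns the picture (400x640x3 uint8, red, green, blue); there is no depth.
- eyes.camera_model(name): a dict with "mtx" (3x3 intrinsics, pixels), "k1" (the pictures are not rectified: a ray, as slopes to the right and down, at radius r is drawn at 1 + k1 r^2 times it, then the intrinsics apply), "origin" and "orientation" of the camera in the world. Camera axes: x right, y up, looking along -z (the intrinsics and any distortion apply to the point x, -y, -z); pixel columns grow to the right and rows downward; lengths in mm; the calibration is good to about 2 mm. A picture is of the moment at which its call begins. camera_model takes no time and is no camera call.
- arm.sign_off(): hands the job in; it is judged then, once.
The state is a dict: "time_s": time; "q": joint angles; "qvel": joint speeds; "joint_efforts": joint torques, N m; "eef_pos": TCP position; "tool_rot": TCP orientation; "force": force on the tool from outside, world axes, zero at the start; "moment": the same for the moment, N m; "width": finger opening in mm; "grasp_force": force on a finger pad.
Only numpy, scipy, OpenCV 4.12 (cv2) and the standard library are available. Lean on these libraries where they do the work, as an engineer would, in place of code of your own. Each camera call takes 0.05 s, during which the arm holds its last target. There are 200 camera calls.

TASK

The little gas hob on the range has just been cleaned. Put the brass burner cap back so that it sits flat in its seat on the burner and let go of it; then fit the metal control knob onto the bare valve spindle, turned so that its flat matches the spindle's flat, push it fully on and press it down against the valve spring to the stop, so that the igniter sparks. Finish while you still hold the knob pressed down, and leave the pan support and the spice jars where they are.

Things in the scene. Friction and masses are not known exactly. Their poses are not given: they have to be found in the camera images.
- cap_center (a point): Loose brass burner cap, right way up on the range top, right of the hob (it and the knob may swap places). Round flange 58 mm across, 7 mm thick, slightly domed, over a spigot 47 mm across that reaches 7 mm below it (3 mm chamfer at its foot). This point: on the axis at the flange's underside, 7 mm above the spigot's bottom, 7 mm below the flange's top; z is the axis. 0.12 kg.
- hob: Tabletop gas hob, 270 (x) x 300 (y) mm, fixed; its pose varies. Metal deck 60 mm above the range top; burner in its middle, bare spindle at its front right corner. Origin under its middle on the range top; x away from its front edge, z up.
- burner_seat (a point): Middle of the top rim of the burner crown, 84 mm above the range top, 24 mm above the deck; axes as the hob. Crown 55 mm across with a round recess 50 mm across, 8 mm deep: the cap's spigot drops in until its flange lies on the rim (cap_center then is at this point). The crown's foot is 72 mm across, 6 mm high; a white spark electrode 33 mm from the axis ends 13 mm above the deck.
- knob_center (a point): Loose bright metal knob, upright on the range top. Skirt 44 mm across, 18 mm high; on it a grip bar 42 (x) x 13 (y) x 16 mm; 34 mm high in all. This point: on the axis, 17 mm above the bottom. +x points to the bar's end with the red pointer line; z up. Underneath a blind D-bore, 13.4 mm across, flat on the +x side 2.4 mm from the axis, ending 14 mm above the bottom, 3 mm below this point. 0.11 kg.
- knob_pointer (a point): Point on the end face of the knob's grip bar that carries the red pointer line, 21 mm along +x from knob_center.
- spindle_tip (a point): Tip of the brass valve spindle, on its axis, 22 mm above the deck. Shaft 12 mm across, flat on its +x side 2 mm from the axis, 2 mm chamfer round the back; it does not turn. A black dot on the deck 34 mm away marks the side the flat faces (other marks: growing dashes): the fitted knob's pointer points to it. Knob fully on: knob_center 3 mm above this point. Goes on freely within 5 degrees, 0.7 mm.
- spindle (a joint): How far the spindle is pressed down into the hob: 0 = up (at rest), 0.006 m = down at its stop. A spring pushes it up with 3.5 N at rest and 7.7 N at the stop; when the knob is fully on and pressed to the stop its skirt is 2 mm above the deck.
- pan_support: Black wire pan support, 190 mm square and 42 mm high, lying loose on the range top behind the cap and the knob, at the right; origin on its underside. To be left alone.
- spice_a: Spice jar with a black lid, 41 mm across, 105 mm high, loose at the back of the range; origin under its middle. To be left alone.
- spice_b: Another such spice jar beside it. To be left alone.

How it is judged (in metres and radians):
On the way, in this order (a step that is already met when the one before it is completed fails the run):
1. the burner cap sits flat in its seat and is let go (distance between cap_center and burner_seat below 0.003 m and angle between cap_center's own z axis and vertical below 0.06 rad and contact force between the fingers and burner_cap below 0.2 N), for 0.2 s.
2. the knob is fully on the spindle, its pointer at the dot (z of knob_center in the frame of spindle_tip between 0.0005 and 0.005 m and horizontal distance between knob_center and spindle_tip below 0.0025 m and angle between the x axis of knob_center and the x axis of spindle_tip, either way round below 0.3 rad and x of knob_pointer in the frame of spindle_tip above 0.015 m), for 0.1 s.
At the end, for the whole second after the job is handed in: cap in its seat (within 3 mm, 0.06 rad of level); knob fully on the spindle (bore's end within 2 mm of its tip, axes within 2.5 mm, pointer on the flat's side within 0.3 rad); spindle pressed down more than 4.5 of its 6 mm; fingers bear on the knob with over 2 N (all of step 1 and all of step 2 and value of joint spindle above 0.0045 m and contact force between the fingers and control_knob above 2 N); the arm keeps its last pose, push and grip.
It fails at once if the pan support or a spice jar is moved by more than 20 mm or tipped (distance of any of pan_support, spice_a, spice_b from where it was at the start of the episode above 0.02 m or angle between any of spice_a, spice_b's own z axis and vertical above 0.3 rad).
It also fails if it takes over 67 s, if anything falls off the work surface, if the arm or the gripper's body presses on something with over 40 N, if the wrist force passes 120 N, or if a joint passes its speed limit or range.

## Working session

There is one attempt and no reset: what is moved stays moved. The work goes in short steps, Python scripts to look and compute and a tool call to move; the robot and the scene stay as the last step left them, time stands still between calls to the robot, and variables do not carry over. Pictures are saved under pics/ and viewed, at most 10 in all, crops included, and the job is handed in when it is done.

Besides the shell and the picture viewer there is one more tool, called as a command line: name --argument value ..., lists and objects as JSON in quotes. move_arm: Moves the arm, as the interface text tells. Its arguments: {"type":"object","properties":{"series":{"type":"array","items":{"type":"array","items":{"type":"array","items":{"type":"number"}}}},"newtons":{"type":"number"}},"required":["series"]}

```bash
mkdir -p pics; ls; python3 - <<'E'
from cell import arm, eyes
import cv2,numpy as np
for n in("side","top"):
    cv2.imwrite(f"pics/{n}0.png",eyes.read_camera(n)[:,:,::-1])
    m=eyes.camera_model(n);print(n,m)
s=arm.state();print(s)
E
```

```text
pics
side {'mtx': array([[376.44757587,   0.        , 322.89616184],
       [  0.        , 376.44757587, 195.46322932],
       [  0.        ,   0.        ,   1.        ]]), 'k1': -0.07639796561706773, 'origin': array([ 290.8075788 , -712.18375433,  467.09257699]), 'orientation': array([ 1.08442462, -0.2574472 , -0.44990071])}
top {'mtx': array([[438.82470353,   0.        , 312.42804151],
       [  0.        , 438.82470353, 197.85047098],
       [  0.        ,   0.        ,   1.        ]]), 'k1': -0.08155026496030836, 'origin': array([ 420.425832  ,   63.59960024, 1192.14221591]), 'orientation': array([ 0.13235939, -0.20836015, -1.96767634])}
{'time_s': 0.1, 'q': array([-1.53532105e+00,  3.81104900e-01,  1.29814539e+00, -4.22457553e-05,
        1.46358059e+00, -2.15282377e-01]), 'qvel': array([ 0.00049247, -0.0004124 , -0.00292952, -0.00088515,  0.00281948,
        0.0006454 ]), 'joint_efforts': array([ 4.42324294e-03, -4.38650715e+01, -2.24908340e+01,  7.14664254e-02,
        3.42003687e-02, -7.40978248e-05]), 'eef_pos': array([ 136.4648775 , -532.56507255,  252.22558602]), 'tool_rot': array([-3.11570412e+00, -3.92710432e-01, -1.08876402e-04]), 'force': array([-0.16100887,  0.18418044,  0.05418478]), 'moment': array([-0.01256082,  0.03918332,  0.00651988]), 'grasp_force': 0.0, 'width': 88.15832835688636}
```

View pics/top0.png

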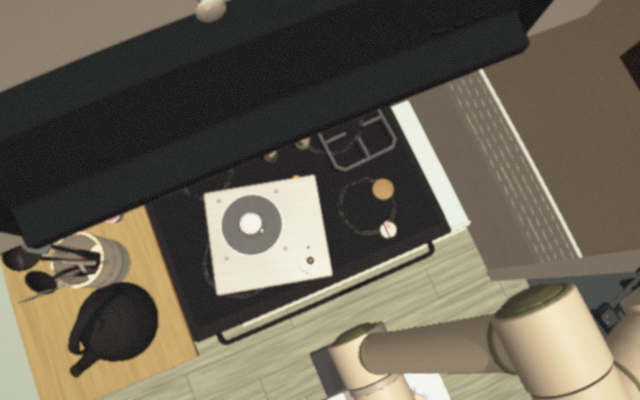

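View pics/side0.png

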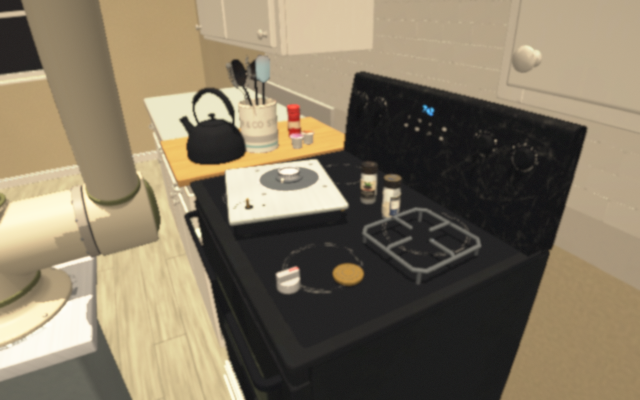

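The top view shows the cap at about (383,188), the knob at (388,229), the burner at (250,222) and the spindle at (310,260). In the side view they are at (348,273), (288,281), (289,175) and (249,204). Next I'll write the ray helpers and make zoomed crops.

```bash
cat > h.py <<'E'
import numpy as np, cv2
from scipy.spatial.transform import Rotation as R
from cell import arm, eyes
M={n:eyes.camera_model(n) for n in("side","top")}
def ray(n,p):
    m=M[n]; K=m["mtx"]; d=np.array([(p[0]-K[0,2])/K[0,0],(p[1]-K[1,2])/K[1,1]]); u=d.copy()
    for _ in range(20): u=d/(1+m["k1"]*(u@u))
    return np.array(m["origin"]),R.from_rotvec(m["orientation"]).apply([u[0],-u[1],-1])
def plane(n,p,z):
    o,d=ray(n,p); return o+d*(z-o[2])/d[2]
def tri(ps,pt):
    (a,d),(b,e)=ray("side",ps),ray("top",pt)
    t=np.linalg.lstsq(np.c_[d,-e],b-a,rcond=None)[0]
    x,y=a+t[0]*d,b+t[1]*e; return (x+y)/2,np.linalg.norm(x-y)
def proj(n,P):
    m=M[n];K=m["mtx"];c=R.from_rotvec(m["orientation"]).inv().apply(np.array(P)-m["origin"])
    u=np.array([c[0],-c[1]])/-c[2];u=u*(1+m["k1"]*(u@u));return u*K[0,0]+K[:2,2]
E
python3 - <<'E'
from h import *
np.set_printoptions(precision=1,suppress=True)
for k,ps,pt in(("cap",(348,273),(383,188)),("knob",(288,278),(388,229)),("burner",(289,175),(250,222)),("spin",(249,203),(310,260))):
    print(k,tri(ps,pt))
for z,k,p in((14,"cap",(383,188)),(34,"knob",(388,229)),(84,"burner",(250,222)),(82,"spin",(310,260)),(60,"c1",(316,176)),(60,"c2",(331,275)),(60,"c3",(216,294)),(60,"c4",(205,192))): print(k,plane("top",p,z))
t=cv2.imread("pics/top0.png");s=cv2.imread("pics/side0.png")
z=lambda im,x,y,w,h,f:cv2.resize(im[y:y+h,x:x+w],None,fx=f,fy=f,interpolation=cv2.INTER_CUBIC)
a=np.vstack([np.hstack([z(t,285,235,50,50,6),z(t,358,170,50,70,6)[:300]]),np.hstack([z(s,225,180,50,50,6),z(s,270,250,50,50,6)])])
cv2.imwrite("pics/z0.png",a)
E
```

```text
cap (array([ 596.4, -228.8,   13.8]), np.float64(0.8324960198204066))
knob (array([ 487.9, -192. ,   18.7]), np.float64(0.5159350416562568))
burner (array([640.8, 140.6,  67.6]), np.float64(3.6815412692545753))
spin (array([492.5,  35.3,  70.2]), np.float64(2.495460057126542))
cap [ 596.8 -229.    14. ]
knob [ 486.8 -188.6   34. ]
burner [639.4 139.   84. ]
spin [490.5  35.9  82. ]
c1 [690.1 -66.9  60. ]
c2 [435.8   1.2  60. ]
c3 [506.4 288.7  60. ]
c4 [766.1 221.3  60. ]
```

View pics/z0.png

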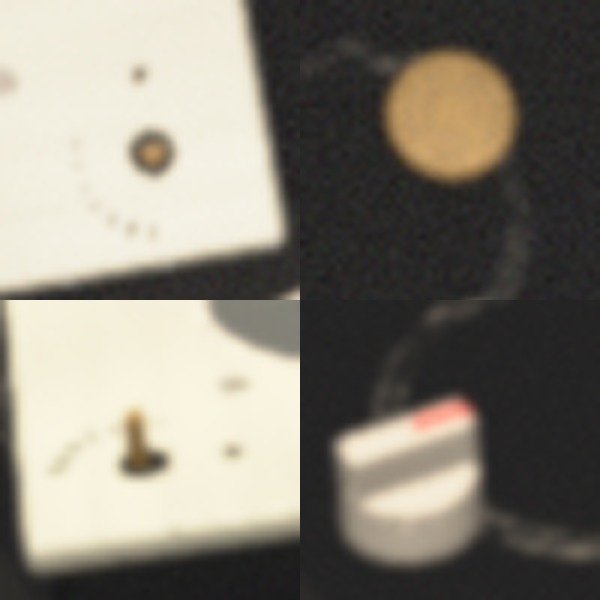

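The zoomed crops show:
- **Spindle:** top (310.3,260.3).
- **Dot:** top (308.2,247.3), side about (263.8,205.3).
- **Other marks:** the dashes curve round the other side of the spindle.
- **Knob bar:** side view, from about (276.5,274.5) to (298.5,268), red at the right end.

Next I'll measure all of these properly.

```bash
python3 - <<'E'
from h import *
np.set_printoptions(precision=1,suppress=True)
t=cv2.imread("pics/top0.png");s=cv2.imread("pics/side0.png")
def comps(n,im,mask,roi,z,k,mina=2):
    x,y,w,h=roi; c,l,st,ce=cv2.connectedComponentsWithStats(mask[y:y+h,x:x+w].astype(np.uint8))
    for i in range(1,c):
        if st[i,4]>=mina: p=ce[i]+[x,y]; print(k,n,"area",st[i,4],"px",p,"->",plane(n,p,z))
def hsv(im): return cv2.cvtColor(im,cv2.COLOR_BGR2HSV).astype(int).transpose(2,0,1)
for n,im in(("top",t),("side",s)):
    H,S,V=hsv(im)
    comps(n,im,(S>80)&(V>120)&(H>8)&(H<30),(360,170,50,35) if n=="top" else (325,258,45,30),12,"cap",20)
    g=im.astype(int); red=(g[...,2]-g[...,1]>45)&(V>120)&(H<8)|(g[...,2]-g[...,1]>45)&(V>120)&(H>172)
    roi=(370,212,40,35) if n=="top" else (270,255,40,45)
    comps(n,im,red,roi,34,"red"); comps(n,im,V>110,roi,34 if n=="top" else 17,"knob",30)
    comps(n,im,V<170,(298,240,24,30) if n=="top" else (258,199,13,12),60,"dot")
    print(n,"hob g:",[plane(n,p,60) for p in ([(308.2,247.3)] if n=="top" else [(263.8,205.3),(263.8,194)])])
for p in((276.5,274.5),(298.5,268)): print("bar",plane("side",p,34))
print("spindle",plane("top",(309.9,259.9),82), plane("side",(247,198.5),82), plane("side",(248.7,206.7),60))
z=lambda im,x,y,w,h,f:cv2.resize(im[y:y+h,x:x+w],None,fx=f,fy=f,interpolation=cv2.INTER_CUBIC)
cv2.imwrite("pics/z1.png",np.hstack([z(t,215,187,72,72,5),z(s,254,148,72,72,5)]))
E
```

```text
cap top area 345 px [382.7 188.7] -> [ 595.5 -227.9   12. ]
knob top area 235 px [387.9 229.2] -> [ 486.4 -188.1   34. ]
dot top area 36 px [309.9 259.9] -> [492.2  35.6  60. ]
top hob g: [array([523.7,  26.8,  60. ])]
cap side area 492 px [347.8 273.4] -> [ 596.3 -227.6   12. ]
red side area 21 px [293.2 268.3] -> [ 501.3 -188.7   34. ]
knob side area 538 px [288.2 279.9] -> [ 487.  -195.3   17. ]
side hob g: [array([525.3,  26.3,  60. ]), array([545.7,  81.7,  60. ])]
bar [ 467.1 -190.5   34. ]
bar [ 510.2 -192.7   34. ]
spindle [490.9  36.   82. ] [490.7  36.4  82. ] [492.6  37.3  60. ]
```

View pics/z1.png

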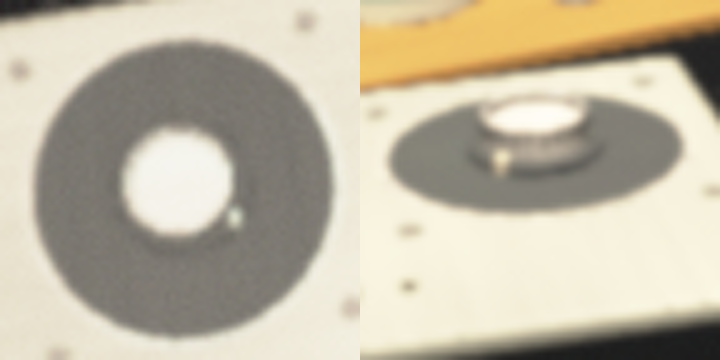

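Burner crown: top view centre about (250.2,223.0), 22 px across (55 mm, as it should be). Side view rim centre about (288.2,170.8). The two views agree on the cap (596,-228), the spindle (491,36) and the dot (524.5,26.5). The dot is 34 mm from the spindle, at a yaw of about -16°.

```bash
cat >> h.py <<'E'
def go(x,y,z,yaw_y,s=None):
    """turn about tool z (deg), then shift in tool axes (mm); yaw_y: world heading of tool y"""
    s=s or arm.state(); Rt=R.from_rotvec(s["tool_rot"]); ty=Rt.apply([0,1,0]); a=np.degrees(np.arctan2(ty[1],ty[0]))
    tilt=np.degrees(np.arccos(-Rt.apply([0,0,1])[2])); turn=(a-yaw_y+180)%360-180
    R2=Rt*R.from_rotvec([0,0,np.radians(turn)])
    print("turn z %.2f tilt %.2f"%(turn,tilt),"shift",np.round(R2.inv().apply(np.array([x,y,z])-s["eef_pos"]),1))
def st():
    s=arm.state(); ty=R.from_rotvec(s["tool_rot"]).apply([0,1,0])
    print("t%.1f"%s["time_s"],np.round(s["eef_pos"],1),"yaw_y %.2f"%np.degrees(np.arctan2(ty[1],ty[0])),"F",np.round(s["force"],1),"w %.1f g %.1f"%(s["width"],s["grasp_force"]),"q",np.round(s["q"],2)); return s
E
python3 - <<'E'
from h import *
np.set_printoptions(precision=1,suppress=True)
print("seat",plane("top",(250.2,223),84),plane("side",(288.2,170.8),84))
print("pan",[plane("top",p,42) for p in((397,152),(335,170),(320,135))])
go(596,-228,110,-105)
E
```

```text
seat [636.8 139.4  84. ] [633.8 131.8  84. ]
pan [array([ 669.5, -301.1,   42. ]), array([ 689.6, -123.1,   42. ]), array([ 797.8, -125.6,   42. ])]
turn z 29.37 tilt 0.07 shift [ 365.1 -413.   142.6]
```

move_arm --series '[[[0,0,0,0,0,7.35,0],[0,0,0,0,0,7.35,0],[0,0,0,0,0,7.35,0],[0,0,0,0,0,7.35,0],[0.0304,-0.0344,0,0,0,0,0],[0.0304,-0.0344,0,0,0,0,0],[0.0304,-0.0344,0,0,0,0,0],[0.0304,-0.0344,0,0,0,0,0],[0.0304,-0.0344,0,0,0,0,0],[0.0304,-0.0344,0,0,0,0,0],[0.0304,-0.0344,0,0,0,0,0],[0.0304,-0.0344,0,0,0,0,0],[0.0304,-0.0344,0,0,0,0,0],[0.0304,-0.0344,0,0,0,0,0],[0.0304,-0.0344,0,0,0,0,0],[0.0304,-0.0344,0.03,0,0,0,0],[0,0,0.04,0,0,0,0],[0,0,0.04,0,0,0,0],[0,0,0,0,0,0,0],[0,0,0,0,0,0,0]]]'

```text
time_s: 2.1
eef_pos: [592.7, -231.2, 146.1]
tool_rot: [-3.114, 0.411, 0.0]
force: [0.5, -1.2, 0.1]
width: 88.0
grasp_force: 0.0
```

```bash
python3 - <<'E'
from h import *
np.set_printoptions(precision=1,suppress=True)
st()
t=cv2.imread("pics/top0.png");s=cv2.imread("pics/side0.png")
for n,im,(x,y,w,h),th in(("top",t,(230,203,42,42),195),("side",s,(275,160,30,22),190)):
    g=cv2.cvtColor(im,cv2.COLOR_BGR2GRAY)
    m=(g[y:y+h,x:x+w]>th).astype(np.uint8);c=max(cv2.findContours(m,0,1)[0],key=cv2.contourArea)
    (e,ax,an)=cv2.fitEllipse(c);e=np.array(e)+[x,y];print(n,e,ax,an,plane(n,e,84),plane(n,e,76))
go(596,-228,17,-105)
a=np.hstack([eyes.read_camera("top")[120:320,200:520,::-1],eyes.read_camera("side")[100:300,200:440,::-1]])
cv2.imwrite("pics/a1.png",cv2.resize(a,None,fx=1.4,fy=1.4))
E
```

```text
t2.1 [ 592.7 -231.2  146.1] yaw_y -105.04 F [ 0.5 -1.2  0.1] w 88.0 g 0.0 q [-0.6  0.6  1.2  0.   1.3  1.3]
top [250.1 223.1] (19.565872192382812, 20.417875289916992) 77.17166137695312 [636.7 139.7  84. ] [638.2 140.2  76. ]
side [289.7 167.3] (12.415411949157715, 28.927845001220703) 82.24596405029297 [646.8 152.   84. ] [654.3 170.   76. ]
turn z -0.04 tilt 0.01 shift [  2.4  -3.9 129.1]
```

View pics/a1.png

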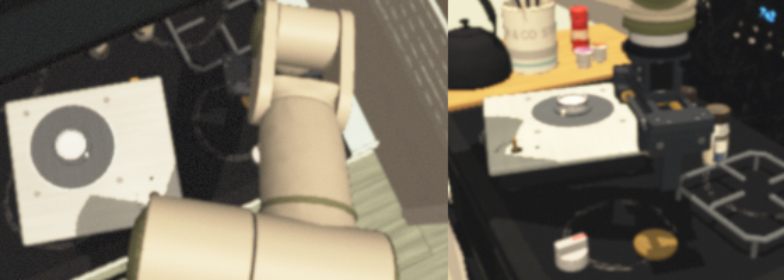

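The arm hangs over the cap, which the side camera still sees under the gripper at about (655,244) in the picture. I'll lower and grip it.

move_arm --series '[[[0.0024,-0.0039,0.03,0,0,0,0],[0,0,0.03,0,0,0,0],[0,0,0.03,0,0,0,0],[0,0,0.02,0,0,0,0],[0,0,0.013,0,0,0,0],[0,0,0.005,0,0,0,0],[0,0,0,0,0,0,0],[0,0,0,0,0,0,0.5],[0,0,0,0,0,0,0.5],[0,0,0,0,0,0,0.5],[0,0,0,0,0,0,0.5],[0,0,0,0,0,0,0.5],[0,0,0,0,0,0,0.5],[0,0,0,0,0,0,0.5],[0,0,0,0,0,0,0.5]]]' --newtons 15

```text
time_s: 3.7
eef_pos: [596.0, -227.9, 17.8]
tool_rot: [3.114, -0.411, 0.001]
force: [-2.2, 0.0, 4.9]
width: 57.5
grasp_force: 15.0
```

```bash
python3 - <<'E'
from h import *
st()
go(636.7,139.5,160,-105)
E
```

```text
t3.7 [ 596.  -227.9   17.8] yaw_y -105.03 F [-2.2  0.   4.9] w 57.5 g 15.0 q [-0.55  0.77  1.32  0.    1.05  1.28]
turn z -0.03 tilt 0.04 shift [ -55.7 -365.4 -142.3]
```

move_arm --series '[[[0,0,-0.01,0,0,0,0.5],[0,0,-0.03,0,0,0,0.5],[0,0,-0.04,0,0,0,0.5],[0,0,-0.04,0,0,0,0.5],[-0.005,-0.012,-0.022,0,0,0,0.5],[-0.005,-0.024,0,0,0,0,0.5],[-0.005,-0.036,0,0,0,0,0.5],[-0.005,-0.036,0,0,0,0,0.5],[-0.005,-0.036,0,0,0,0,0.5],[-0.005,-0.036,0,0,0,0,0.5],[-0.005,-0.036,0,0,0,0,0.5],[-0.005,-0.036,0,0,0,0,0.5],[-0.005,-0.036,0,0,0,0,0.5],[-0.005,-0.036,0,0,0,0,0.5],[-0.005,-0.024,0,0,0,0,0.5],[-0.001,-0.017,0,0,0,0,0.5],[0,0,0,0,0,0,0.5],[0,0,0,0,0,0,0.5]]]'

```text
time_s: 5.5
eef_pos: [636.4, 138.5, 159.3]
tool_rot: [3.114, -0.411, -0.001]
force: [-0.4, 0.2, -1.6]
width: 57.2
grasp_force: 15.0
```

```bash
python3 - <<'E'
from h import *
st()
go(636.7,139.5,100,-105)
c=eyes.read_camera("side")[90:240,210:390,::-1]
cv2.imwrite("pics/s2.png",cv2.resize(c,None,fx=4,fy=4,interpolation=2))
E
```

```text
t5.5 [636.4 138.5 159.3] yaw_y -105.04 F [-0.4  0.2 -1.6] w 57.2 g 15.0 q [ 0.03  0.63  1.14 -0.    1.38  1.87]
turn z -0.04 tilt 0.03 shift [ 0.  -1.1 59.3]
```

View pics/s2.png

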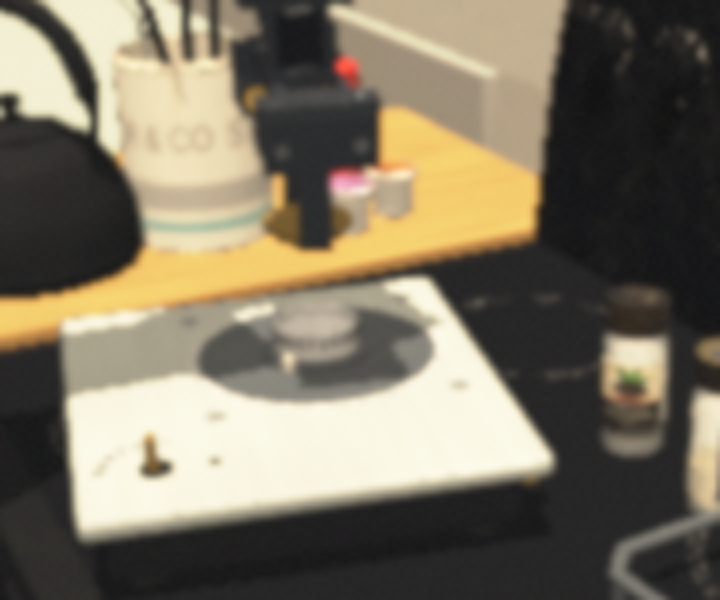

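The side crop shows the cap held level, spanning columns 265–353 (centre about (309,222)). The crown rim spans 272–357 (centre about (314.5,323)). I'll compare both with their predicted positions.

```bash
python3 - <<'E'
from h import *
f=lambda p:np.round((proj("side",p)-[210,90])*4,1)
print("cap pred",f([636.4,138.5,149.5]),"seat pred",f([636.7,139.5,84]),"per x10",f([646.7,139.5,84]),"per y10",f([636.7,149.5,84]),"spindle",f([491,36,82]))
E
```

```text
cap pred [306.6 224.3] seat pred [312.2 318.4] per x10 [326.1 315.4] per y10 [306.2 313.3] spindle [148.7 434.2]
```

Both are offset by the same amount, so they are aligned sideways. I'll lower gently and watch the force.

move_arm --series '[[[0,-0.001,0.02,0,0,0,0.5],[0,0,0.02,0,0,0,0.5],[0,0,0.01,0,0,0,0.5],[0,0,0.005,0,0,0,0.5],[0,0,0.002,0,0,0,0.5],[0,0,0.002,0,0,0,0.5],[0,0,0.001,0,0,0,0.5],[0,0,0,0,0,0,0.5],[0,0,0,0,0,0,0.5]]]'

```text
time_s: 6.45
eef_pos: [636.8, 140.3, 99.8]
tool_rot: [-3.115, 0.411, -0.001]
force: [-0.3, 0.6, -1.0]
width: 57.3
grasp_force: 15.0
```

```bash
python3 -c "
from h import *
st();go(636.7,139.5,95,-105)"
```

```text
t6.5 [636.8 140.3  99.8] yaw_y -105.02 F [-0.3  0.6 -1. ] w 57.3 g 15.0 q [0.04 0.69 1.21 0.   1.25 1.87]
turn z -0.02 tilt 0.03 shift [0.1 0.7 4.8]
```

move_arm --series '[[[0,0,0.001,0,0,0,0.5],[0,0,0.001,0,0,0,0.5],[0,0,0.001,0,0,0,0.5],[0,0,0.001,0,0,0,0.5],[0,0,0,0,0,0,0.5],[0,0,0,0,0,0,0.5]]]'

```text
time_s: 7.05
eef_pos: [636.9, 140.0, 95.5]
tool_rot: [3.114, -0.411, 0.001]
force: [3.1, -2.5, 0.0]
width: 57.2
grasp_force: 15.0
```

```bash
python3 -c "
from h import *
st();go(636.7,139.5,95,-105)"
```

```text
t7.0 [636.9 140.   95.5] yaw_y -105.04 F [ 3.1 -2.5  0. ] w 57.2 g 15.0 q [ 0.04  0.69  1.21 -0.    1.24  1.87]
turn z -0.04 tilt 0.04 shift [-0.1  0.5  0.5]
```

move_arm --series '[[[0.0008,0.0004,0,0,0,0,0.5],[0,0,0.0008,0,0,0,0.5],[0,0,0.0004,0,0,0,0.5],[0,0,0,0,0,0,0.5]]]'

```text
time_s: 7.45
eef_pos: [637.1, 139.7, 94.8]
tool_rot: [-3.115, 0.411, 0.0]
force: [-1.5, -1.0, 5.5]
width: 57.3
grasp_force: 15.0
```

move_arm --series '[[[0,0,0,0,0,0,0.25],[0,0,0,0,0,0,0.15],[0,0,0,0,0,0,0],[0,0,0,0,0,0,0],[0,0,0,0,0,0,0],[0,0,-0.02,0,0,0,0],[0,0,-0.03,0,0,0,0],[0,0,-0.03,0,0,0,0],[0,0,-0.03,0,0,0,0],[0,0,0,0,0,0,0]]]'

```text
time_s: 8.45
eef_pos: [638.6, 139.7, 208.7]
tool_rot: [-3.113, 0.411, -0.012]
force: [-0.6, -0.0, 0.7]
width: 88.5
grasp_force: 0.0
```

```bash
python3 - <<'E'
from h import *
st()
go(488,-190,150,-93)
c=eyes.read_camera("side")[130:230,230:350,::-1]
d=eyes.read_camera("top")[130:230,230:350,::-1]
cv2.imwrite("pics/s3.png",cv2.resize(np.hstack([c,d]),None,fx=3.3,fy=3.3,interpolation=2))
E
```

```text
t8.4 [638.6 139.7 208.7] yaw_y -105.02 F [-0.6 -0.   0.7] w 88.5 g 0.0 q [0.03 0.59 1.06 0.   1.48 1.87]
turn z -12.02 tilt 0.46 shift [-133.6  337.2   57.4]
```

View pics/s3.png

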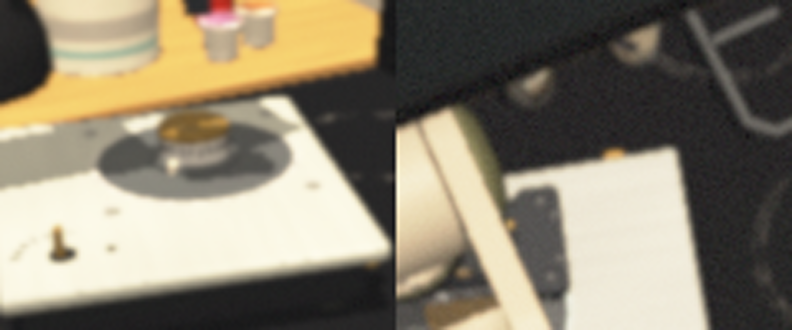

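The side view shows the cap lying flat on the crown at about (193,127), and it seated at the expected height (TCP 94.8). Now the knob.

move_arm --series '[[[0,0,0,0,0,-6,0],[0,0,0,0,0,-6,0],[-0.0111,0.0281,0,0,0,0,0],[-0.0111,0.0281,0,0,0,0,0],[-0.0111,0.0281,0,0,0,0,0],[-0.0111,0.0281,0,0,0,0,0],[-0.0111,0.0281,0,0,0,0,0],[-0.0111,0.0281,0,0,0,0,0],[-0.0111,0.0281,0,0,0,0,0],[-0.0111,0.0281,0,0,0,0,0],[-0.0111,0.0281,0.02,0,0,0,0],[-0.0111,0.0281,0.03,0,0,0,0],[-0.0111,0.0281,0.03,0,0,0,0],[-0.0111,0.0281,0.03,0,0,0,0],[0,0,0,0,0,0,0],[0,0,0,0,0,0,0]]]'

```text
time_s: 10.15
eef_pos: [485.9, -189.9, 93.2]
tool_rot: [-3.139, 0.085, 0.004]
force: [-0.2, -0.4, 0.1]
width: 88.1
grasp_force: 0.0
```

```bash
python3 - <<'E'
from h import *
st()
go(488,-190.5,33.5,-93)
s=cv2.imread("pics/side0.png").astype(int); g=s[...,2]
# upper edge of the bar's top face: first bright row per column
for x in range(274,302): 
    c=g[255:300,x]; i=np.argmax(c>110); f=i-(c[i]-110)/max(1,c[i]-c[i-1]); print(x,round(255+f,1),end="; ")
c=eyes.read_camera("side")[220:310,230:350,::-1]
cv2.imwrite("pics/s4.png",cv2.resize(c,None,fx=6,fy=6,interpolation=2))
E
```

```text
t10.2 [ 485.9 -189.9   93.2] yaw_y -93.11 F [-0.2 -0.4  0.1] w 88.1 g 0.0 q [-0.6   0.51  1.6   0.    1.03  1.03]
turn z -0.11 tilt 0.16 shift [ 2.3  0.5 59.7]
274 329.0; 275 328.0; 276 272.4; 277 271.7; 278 271.2; 279 270.9; 280 270.5; 281 270.1; 282 269.7; 283 269.3; 284 269.0; 285 268.7; 286 268.3; 287 268.1; 288 267.9; 289 267.5; 290 267.2; 291 266.8; 292 266.4; 293 266.1; 294 265.8; 295 265.6; 296 265.7; 297 266.2; 298 267.0; 299 268.7; 300 329.0; 301 330.0;
```

View pics/s4.png

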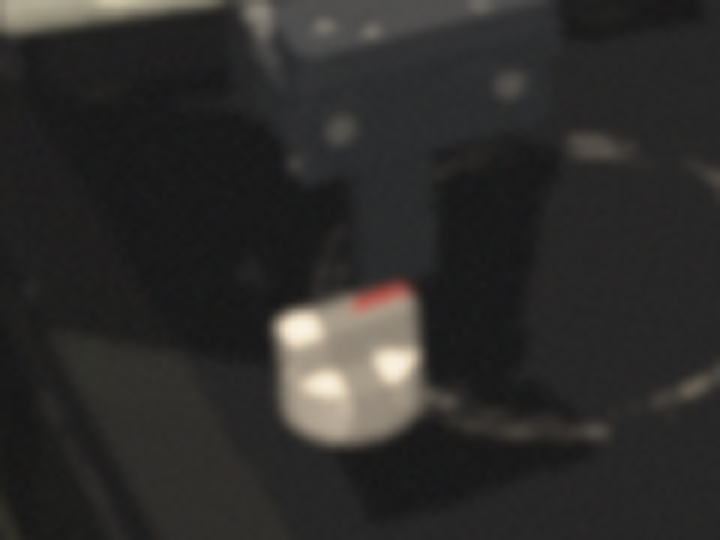

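The side crop shows the knob between the open fingers. Its red end is at (385,295) and the bar lines up with the tool's x axis. I'll lower and grip the bar.

move_arm --series '[[[0.0023,0.0005,0.02,0,0,0,0],[0,0,0.02,0,0,0,0],[0,0,0.013,0,0,0,0],[0,0,0.006,0,0,0,0],[0,0,0,0,0,0,0],[0,0,0,0,0,0,0.95],[0,0,0,0,0,0,0.95],[0,0,0,0,0,0,0.95],[0,0,0,0,0,0,0.95],[0,0,0,0,0,0,0.95],[0,0,0,0,0,0,0.95],[0,0,0,0,0,0,0.95],[0,0,0,0,0,0,0.95],[0,0,0,0,0,0,0.95],[0,0,0,0,0,0,0.95],[0,0,0,0,0,0,0.95],[0,0,0,0,0,0,0.95]]]' --newtons 35

```text
time_s: 11.9
eef_pos: [488.7, -190.7, 35.2]
tool_rot: [3.14, -0.083, -0.0]
force: [0.0, -0.8, -0.4]
width: 12.5
grasp_force: 35.0
```

```bash
python3 - <<'E'
from h import *
st()
for e in ((279,270.9),(294,265.8)): print(plane("side",e,34))
E
```

```text
t11.9 [ 488.7 -190.7   35.2] yaw_y -93.03 F [ 0.  -0.8 -0.4] w 12.5 g 35.0 q [-0.6   0.6   1.65 -0.    0.89  1.03]
[ 475.09687014 -183.0304278    34.        ]
[ 505.59651645 -182.551771     34.        ]
```

```bash
python3 -c "
from h import *
go(491,36,150,-105)"
```

```text
turn z 11.97 tilt 0.00 shift [ -56.5 -219.6 -114.8]
```

move_arm --series '[[[0,0,-0.02,0,0,0,0.95],[0,0,-0.035,0,0,0,0.95],[0,0,-0.035,0,0,0,0.95],[0,0,-0.025,0,0,6,0.95],[0,0,0,0,0,6,0.95],[-0.0056,-0.022,0,0,0,0,0.95],[-0.0056,-0.022,0,0,0,0,0.95],[-0.0056,-0.022,0,0,0,0,0.95],[-0.0056,-0.022,0,0,0,0,0.95],[-0.0056,-0.022,0,0,0,0,0.95],[-0.0056,-0.022,0,0,0,0,0.95],[-0.0056,-0.022,0,0,0,0,0.95],[-0.0056,-0.022,0,0,0,0,0.95],[-0.0056,-0.022,0,0,0,0,0.95],[-0.0056,-0.022,0,0,0,0,0.95],[0,0,0,0,0,0,0.95],[0,0,0,0,0,0,0.95]]]'

```text
time_s: 13.6
eef_pos: [491.6, 36.2, 150.1]
tool_rot: [3.115, -0.409, -0.0]
force: [-0.5, 0.6, -1.8]
width: 12.5
grasp_force: 35.0
```

```bash
python3 - <<'E'
from h import *
s=st()
go(491,36,135,-105,s)
im=eyes.read_camera("side")[:,:,::-1];cv2.imwrite("pics/full5.png",im)
c=im[160:230,205:305]
cv2.imwrite("pics/s5.png",cv2.resize(c,None,fx=8,fy=8,interpolation=2))
f=lambda p:np.round((proj("side",p)-[205,160]+.5)*8-.5,1)
x,y,z=s["eef_pos"];u=np.array([.966,-.259,0])
P=np.array([x,y,z-18.2]);print("knob pred centre",f(P),"skirt L/R bottom",f(P-22*u-[0,0,17]),f(P+22*u-[0,0,17]),"bar ends top",f(P-21*u+[0,0,17]),f(P+21*u+[0,0,17]),"spindle tip",f([491,36,82]),"base",f([491,36,60]))
E
```

```text
t13.6 [491.6  36.2 150.1] yaw_y -104.97 F [-0.5  0.6 -1.8] w 12.5 g 35.0 q [-0.17  0.39  1.62 -0.    1.14  1.67]
turn z 0.03 tilt 0.02 shift [-0.6  0.4 15.1]
knob pred centre [323.7 149.8] skirt L/R bottom [250.2 214.6] [409.8 196.8] bar ends top [239.1 101.1] [394.4  84.7] spindle tip [340.9 311.8] base [349.2 380.3]
```

View pics/s5.png

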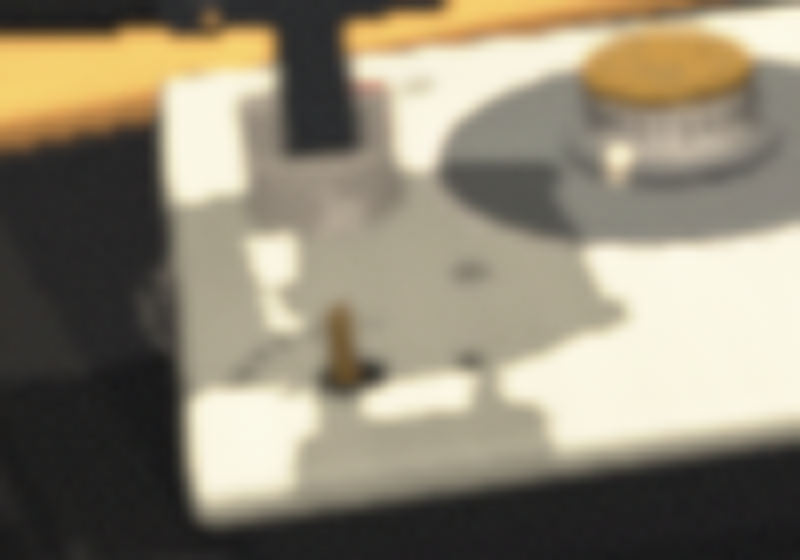

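The side crop shows:
- **Knob:** held upright, bar columns 242–396.
- **Spindle:** shaft columns about 331–355.
- **Dot:** about (472,358).

The shaft is a D, so what I see sits about 2 mm back from the true axis, giving an axis near (492.5,35.6). I'll measure the edges to sub-pixel.

```bash
python3 - <<'E'
from h import *
s=arm.state(); im=cv2.imread("pics/full5.png").astype(float); u=np.array([.966,-.259,0])
G=im[...,1]; B=im[...,0]
def edge(img,row,x0,x1):
    xs=np.arange(x0,x1); d=np.abs(np.gradient(img[row,x0-1:x1+1]))[1:-1]; d[d<0.3*d.max()]=0; return (xs*d).sum()/d.sum()
x,y,z=s["eef_pos"];A=np.array([x,y,z-35.2])
def at(P,row,side,r,zz): # predicted col of silhouette
    return None
print("bar+skirt rows:")
for row in range(173,186): print(row,[round(edge(G,row,*w),2) for w in((231,241),(249,261))],end=" ")
for h,r in((32,21),(26,21),(18,22),(10,22)):
    print("\npred h",h,np.round(proj("side",A-r*u+[0,0,h]),2),np.round(proj("side",A+r*u+[0,0,h]),2),end="")
print("\nshaft:")
for row in range(200,207): print(row,[round(edge(B,row,*w),2) for w in((243,248),(247,253))],end=" ")
S=np.array([492.5,35.6,0])
for h in(80,74,68): print("\npred",h,np.round(proj("side",S-6*u+[0,0,h]),2),np.round(proj("side",S+2*u+[0,0,h]),2),end="")
E
```

```text
bar+skirt rows:
173 [np.float64(236.8), np.float64(251.93)] 174 [np.float64(236.54), np.float64(251.98)] 175 [np.float64(236.28), np.float64(252.73)] 176 [np.float64(236.52), np.float64(253.58)] 177 [np.float64(236.53), np.float64(254.09)] 178 [np.float64(236.54), np.float64(254.86)] 179 [np.float64(236.21), np.float64(256.75)] 180 [np.float64(235.1), np.float64(257.01)] 181 [np.float64(235.18), np.float64(257.48)] 182 [np.float64(235.42), np.float64(257.71)] 183 [np.float64(235.14), np.float64(257.6)] 184 [np.float64(234.32), np.float64(257.06)] 185 [np.float64(233.79), np.float64(253.63)] 
pred h 32 [234.66 173.09] [254.05 171.04]
pred h 26 [234.98 175.62] [254.32 173.56]
pred h 18 [234.96 179.02] [255.12 176.83]
pred h 10 [235.39 182.34] [255.47 180.13]
shaft:
200 [np.float64(244.57), np.float64(248.79)] 201 [np.float64(244.71), np.float64(248.84)] 202 [np.float64(245.24), np.float64(248.87)] 203 [np.float64(245.27), np.float64(248.95)] 204 [np.float64(245.48), np.float64(249.35)] 205 [np.float64(245.41), np.float64(250.11)] 206 [np.float64(244.93), np.float64(251.66)] 
pred 80 [245.29 199.56] [248.85 199.14]
pred 74 [245.58 201.91] [249.13 201.49]
pred 68 [245.87 204.25] [249.41 203.82]
```

move_arm --series '[[[0.0007,0.0003,0.015,0,0,0,0.95],[0,0,0.011,0,0,0,0.95],[0,0,0.004,0,0,0,0.95],[0,0,0.002,0,0,0,0.95],[0,0,0.001,0,0,0,0.95],[0,0,0.001,0,0,0,0.95],[0,0,0.001,0,0,0,0.95],[0,0,0,0,0,0,0.95],[0,0,0,0,0,0,0.95]]]'

```text
time_s: 14.55
eef_pos: [492.3, 35.9, 115.3]
tool_rot: [3.115, -0.411, 0.0]
force: [1.3, -0.0, -1.1]
width: 12.9
grasp_force: 35.0
```

```bash
python3 -c "
from h import *
s=st();print(s['moment'])"
```

```text
t14.6 [492.3  35.9 115.3] yaw_y -105.03 F [ 1.3 -0.  -1.1] w 12.9 g 35.0 q [-0.17  0.44  1.66 -0.    1.04  1.67]
[ 0.01536903  0.03766365 -0.01480189]
```

move_arm --series '[[[0,0,0.001,0,0,0,0.95],[0,0,0.001,0,0,0,0.95],[0,0,0.001,0,0,0,0.95],[0,0,0.001,0,0,0,0.95],[0,0,0,0,0,0,0.95],[0,0,0,0,0,0,0.95]]]'

```text
time_s: 15.15
eef_pos: [492.5, 35.7, 111.2]
tool_rot: [3.115, -0.411, 0.001]
force: [2.3, -0.6, -2.9]
width: 12.8
grasp_force: 34.9
```

```bash
python3 -c "
from h import *
s=st();print(s['moment'])"
```

```text
t15.2 [492.5  35.7 111.2] yaw_y -105.03 F [ 2.3 -0.6 -2.9] w 12.8 g 34.9 q [-0.17  0.44  1.66 -0.    1.03  1.67]
[-0.07983487 -0.37841546 -0.01194091]
```

The knob is on the shaft: 6 mm down with no upward push, only a slight sideways load toward +x. I'll relieve that and go on.

move_arm --series '[[[0.0006,0,0,0,0,0,0.95],[0,0,0.001,0,0,0,0.95],[0,0,0.001,0,0,0,0.95],[0,0,0.001,0,0,0,0.95],[0,0,0.001,0,0,0,0.95],[0,0,0.001,0,0,0,0.95],[0,0,0.001,0,0,0,0.95],[0,0,0,0,0,0,0.95],[0,0,0,0,0,0,0.95]]]'

```text
time_s: 16.05
eef_pos: [492.8, 35.7, 105.1]
tool_rot: [3.115, -0.411, -0.001]
force: [-0.4, -0.5, -1.1]
width: 12.7
grasp_force: 35.0
```

```bash
python3 -c "
from h import *
s=st();print(s['moment'])"
```

```text
t16.1 [492.8  35.7 105.1] yaw_y -105.03 F [-0.4 -0.5 -1.1] w 12.7 g 35.0 q [-0.17  0.45  1.67 -0.    1.02  1.67]
[-0.1160554   0.06319472  0.00466862]
```

move_arm --series '[[[0,0,0.001,0,0,0,0.95],[0,0,0.001,0,0,0,0.95],[0,0,0.001,0,0,0,0.95],[0,0,0,0,0,0,0.95],[0,0,0,0,0,0,0.95],[0,0,0.001,0,0,0,0.95],[0,0,0.001,0,0,0,0.95],[0,0,0.001,0,0,0,0.95],[0,0,0.001,0,0,0,0.95],[0,0,0,0,0,0,0.95],[0,0,0,0,0,0,0.95]]]' --newtons 50

```text
time_s: 17.15
eef_pos: [493.0, 35.6, 98.3]
tool_rot: [3.115, -0.411, 0.0]
force: [-1.5, -1.4, 5.5]
width: 12.7
grasp_force: 50.0
```

```bash
python3 -c "
from h import *
s=st();print(s['moment'])"
```

```text
t17.1 [493.   35.6  98.3] yaw_y -105.03 F [-1.5 -1.4  5.5] w 12.7 g 50.0 q [-0.17  0.46  1.68 -0.    1.    1.67]
[-0.1294202   0.22513967 -0.02613135]
```

move_arm --series '[[[0,0,0.001,0,0,0,0.95],[0,0,0.0006,0,0,0,0.95],[0,0,0,0,0,0,0.95],[0,0,0,0,0,0,0.95],[0,0,0,0,0,0,0.95]]]'

```text
time_s: 17.65
eef_pos: [493.0, 35.6, 96.9]
tool_rot: [3.115, -0.411, 0.001]
force: [-1.7, -1.3, 7.6]
width: 12.4
grasp_force: 50.0
```

```bash
python3 - <<'E'
from h import *
s=st();print(s['moment'])
c=eyes.read_camera("side")[160:230,205:305,::-1]
cv2.imwrite("pics/s6.png",cv2.resize(c,None,fx=8,fy=8,interpolation=2))
E
```

```text
t17.6 [493.   35.6  96.9] yaw_y -105.03 F [-1.7 -1.3  7.6] w 12.4 g 50.0 q [-0.17  0.47  1.68 -0.    1.    1.67]
[-0.14241539  0.34219188  0.00896599]
```

View pics/s6.png

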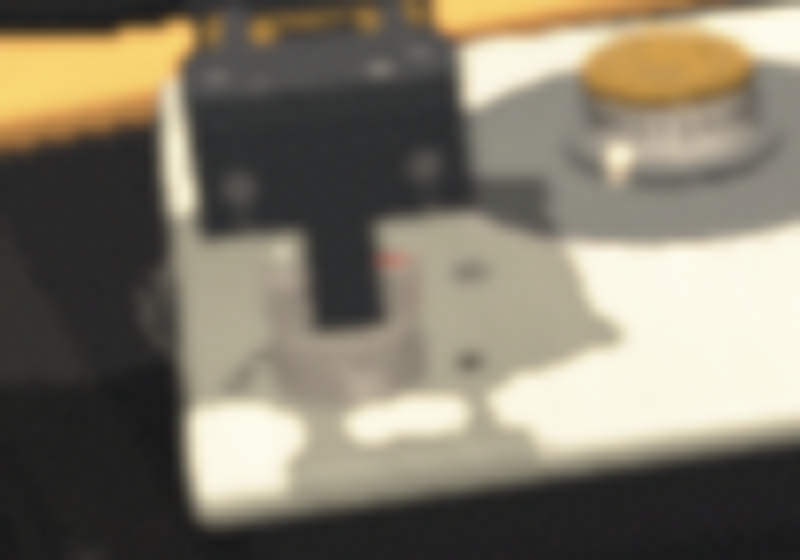

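The knob sits low on the deck at about (350,360), with its red end toward the dot at (470,360). The cap is still seated. One more small press will confirm the stop.

move_arm --series '[[[0,0,0.0008,0,0,0,0.95],[0,0,0,0,0,0,0.95],[0,0,0,0,0,0,0.95],[0,0,0,0,0,0,0.95]]]'

```text
time_s: 18.1
eef_pos: [493.1, 35.7, 96.7]
tool_rot: [3.115, -0.411, 0.002]
force: [-3.6, -0.7, 13.9]
width: 12.4
grasp_force: 50.0
```

The force jumped to 14 N with hardly any travel, so the knob is at the stop. I'll hand it in.

```bash
python3 -c "
from h import *
st();print(arm.sign_off())"
```

```text
t18.1 [493.1  35.7  96.7] yaw_y -105.02 F [-3.6 -0.7 13.9] w 12.4 g 50.0 q [-0.17  0.47  1.68 -0.    1.    1.67]
the job is handed in; nothing more can be done
None
```

I handed the job in at 18.1 s, with no verdict returned: the cap is seated and released, and the knob is on the spindle with its pointer at the dot, held pressed at the stop (about 14 N).

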